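# Sort returned pump and valve spares into their trays

### The job

Put the returned spares away by kind: the bronze impeller flat in the green tray, the brass grease cup upright in the yellow tray, and the two grey handwheels flat in the blue tray, one in each of its two bays with the hub boss up. Set each one down on the tray floor gently rather than letting it drop, and leave the red spanner and the chrome feeler gauge lying where they are.

Things in the scene. Friction and masses are not known exactly. Their poses are not given: they have to be found in the camera images.
- large_handwheel: Larger grey cast-iron valve handwheel lying flat, about 0.45 kg: 90 mm across, round rim 12 mm thick, three spokes (their tops 12 mm above the underside). A round hub boss 26 mm across stands upright at the centre up to 46 mm above the underside: grip it there, above the spokes. Origin: on the hub axis at the underside; z up through the boss.
- small_handwheel: Smaller grey cast-iron valve handwheel lying flat, about 0.3 kg: 76 mm across, round rim 12 mm thick, five spokes (their tops 12 mm above the underside), and the same 26 mm round hub boss up to 46 mm above the underside. Origin: on the hub axis at the underside; z up through the boss.
- impeller: Bronze pump impeller lying flat, about 0.55 kg: disc 88 mm across with six curved vanes whose tops are 17 mm above the underside, and a round hub 28 mm across standing up to 50 mm at the centre: grip it there, above the vanes. Origin: on the axis at the underside; z up through the hub.
- grease_cup: Squat brass grease cup standing upright, about 0.22 kg: knurled round cap 46 mm across from 13 to 36 mm above the underside, on a 38 mm foot, rounded top at 42 mm. Origin: on the axis at the underside; z up.
- blue_tray: Blue tray for handwheels, 130 mm (its x) by 250 mm (its y), split across the middle by a 4 mm wall of nearly full height into two square bays, each 119 mm (y) by 122 mm (x) inside, whose centres are at y = +61.5 and -61.5 mm of its own frame. Pressed-steel tray, fixed to the shelf, its floor and walls 4 mm thick, walls 30 mm high in all. Origin: centre of the underside, on the shelf; z up.
- green_tray: Green square tray for impellers, 130 mm by 130 mm, 122 mm inside. Pressed-steel tray, fixed to the shelf, its floor and walls 4 mm thick, walls 30 mm high in all. Origin: centre of the underside, on the shelf; z up.
- yellow_tray: Yellow square tray for grease cups, 130 mm by 130 mm, 122 mm inside. Pressed-steel tray, fixed to the shelf, its floor and walls 4 mm thick, walls 30 mm high in all. Origin: centre of the underside, on the shelf; z up.
- feeler_gauge: Chrome feeler gauge set in its case, 105 mm long (its x), 24 mm wide, 15.5 mm high, loose on the shelf among the spares; not to be moved. Origin: centre of the underside.
- flange_spanner: Red-painted flange spanner, about 206 mm long (its x, ring end at -97 mm, open jaw at +109 mm), 40 mm wide at the jaw, 11 mm high, loose at the far left or far right end of the work area; not to be moved. Origin: underside, middle of the shank.
Not all that is in view belongs to the job. Of the things like the grease_cup, leave any that is orange or pink; of the rest the smaller one is meant.

How it is judged (in metres and radians):
At the end, for the whole second after the job is handed in: Each on its tray floor (underside under 12 mm above the tray's), upright within 0.12 rad, at rest: impeller in green, a handwheel in each blue bay (within 30 mm of the middle along each tray axis), cup in yellow (40 mm); spanner and feeler gauge within 30 mm of their start (((x of large_handwheel in the frame of blue_tray between -0.03 and 0.03 m and y of large_handwheel in the frame of blue_tray between 0.0315 and 0.0915 m and z of large_handwheel in the frame of blue_tray between 0 and 0.012 m and angle between each of large_handwheel, small_handwheel's own z axis and vertical below 0.12 rad and x of small_handwheel in the frame of blue_tray between -0.03 and 0.03 m and y of small_handwheel in the frame of blue_tray between -0.0915 and -0.0315 m and z of small_handwheel in the frame of blue_tray between 0 and 0.012 m) or (x of large_handwheel in the frame of blue_tray between -0.03 and 0.03 m and y of large_handwheel in the frame of blue_tray between -0.0915 and -0.0315 m and z of large_handwheel in the frame of blue_tray between 0 and 0.012 m and angle between each of large_handwheel, small_handwheel's own z axis and vertical below 0.12 rad and x of small_handwheel in the frame of blue_tray between -0.03 and 0.03 m and y of small_handwheel in the frame of blue_tray between 0.0315 and 0.0915 m and z of small_handwheel in the frame of blue_tray between 0 and 0.012 m)) and x of impeller in the frame of green_tray between -0.03 and 0.03 m and y of impeller in the frame of green_tray between -0.03 and 0.03 m and z of impeller in the frame of green_tray between 0 and 0.012 m and angle between each of impeller, grease_cup's own z axis and vertical below 0.12 rad and x of grease_cup in the frame of yellow_tray between -0.04 and 0.04 m and y of grease_cup in the frame of yellow_tray between -0.04 and 0.04 m and z of grease_cup in the frame of yellow_tray between 0 and 0.012 m and linear speed of each of large_handwheel, small_handwheel, impeller, grease_cup below 0.02 m/s and angular speed of each of large_handwheel, small_handwheel, impeller, grease_cup below 0.2 rad/s and distance of each of feeler_gauge, flange_spanner from where it was at the start of the episode below 0.03 m); the robot touches nothing.
It fails at once if a spare is dropped (falls free faster than 0.7 m/s, a drop of about 25 mm) ((linear speed of large_handwheel above 0.7 m/s and contact force between large_handwheel and the fingers below 0.05 N) or (linear speed of small_handwheel above 0.7 m/s and contact force between small_handwheel and the fingers below 0.05 N) or (linear speed of impeller above 0.7 m/s and contact force between impeller and the fingers below 0.05 N) or (linear speed of grease_cup above 0.7 m/s and contact force between grease_cup and the fingers below 0.05 N)).
It fails at once if the spanner or the feeler gauge is moved by more than 30 mm (distance of any of feeler_gauge, flange_spanner from where it was at the start of the episode above 0.03 m).
It also fails if it takes over 128 s, if anything falls off the work surface, if the arm or the gripper's body presses on something with over 40 N, if the wrist force passes 120 N, or if a joint passes its speed limit or range.

### The arm

A 6-joint arm with a two-finger parallel gripper is mounted at the origin on the work surface. World frame = base frame: x ahead of the robot, y to its left, z up, the work surface at z = 0. Lengths are in m, angles in degrees, forces in N, time in s.
With the tool pointing down it reaches from about 0.325 to 0.9 m from the base axis. Payload 6.1 kg.
Tool frame: the origin (TCP) lies on the front face of the gripper's body, between the roots of the fingers; the fingertips stand 70 mm ahead of it and the grasp point (between the pads) lies 51 mm ahead of it (tcp_to_grasp is the distance from the TCP to the grasp point, in m); x points along the fingers, y is the direction in which the jaws open and shut, and the axes are right-handed (so a half turn about x gives the same grasp; the last joint's range is limited). The gripper opens to 87 mm and grips with 3 to 60 N. Pads are 19 mm wide; open, the fingers measure 117 mm over their backs; the gripper's body (75 mm by 190 mm) begins 51 mm behind the grasp point.
Start: joints at [-79.188, 12.628, 87.462, -0, 79.91, -7.225], TCP at [0.194, -0.594, 0.292] pointing down, gripper open.
Joint ranges: [-170.65, 170.65], [-52.31, 119.04], [5.05, 147.46], [-71.25, 251.25], [11.57, 151.72], [-153.62, 153.62]. Speed limits (degrees/s): [147.25, 147.25, 172.46, 180, 180, 180].

### API

Orientations are given as a 3x3 rotation matrix whose columns are the frame's x, y, z axes.
In Python, from station import * gives the robot as it stands. Calls block until the motion is done:
- move_to(position, orientation): joint-space move of the TCP to a pose.
- move_straight(position, rotation=None, v=0.15, guard=None): straight line of the TCP; rotation=None keeps the orientation; v is the mean speed in m/s. With guard (N) it stops when the force on the tool has changed by that much, and returns True; else False.
- set_joints(angles): joint-space move.
- grip(opening, newtons=None): opening from 0.0 (shut) to 1.0 (fully open); newtons is the grip in N (None keeps the last); returns when the fingers have stopped.
- sleep(seconds).
- solve_ik(position, orientation): joint angles nearest the present ones, or None.
- state(): the state.
- grab_frame(name): name is "side" or "top"; returns a dict with "frame" (420x560x3 uint8, blue, green, red), "mtx" (3x3 intrinsics, pixels), "k1" (the pictures are not rectified: a ray, as slopes to the right and down, at radius r is drawn at 1 + k1 r^2 times it, then the intrinsics apply), "rvec" (rotation vector, rad) and "tvec" (3), from world to camera coordinates, as OpenCV has them. Camera axes: x right, y down, z forward; pixel columns grow to the right and rows downward; lengths in m; the calibration is good to about 2 mm. A picture is of the moment at which its call begins. There is no depth.
A pose or a line that the arm cannot do raises IKError and nothing moves.
- sign_off(): hands the job in, once; it reports no verdict.
Trained networks look in a picture, given as the dict that the camera call returned (one of the last four; its "shot" number tells which), for a name from the list of things; names that differ only in an ending like _2 or _b are one class to them, and where a whole thing is asked for, a point or a joint stands for the part that bears it (a point fixed in the world has none). Each returns a list of dicts, best first, with "score" (0 to 1); they miss things now and then, are a little off and sometimes report something else, mostly with a low value. They report only what shows in the picture. A call takes as long as a camera call. They do not tell look-alikes from the thing itself.
- spot_in(picture, query): "location" ([row, column] in pixels, amid what is visible of it).
- place_of(picture, query): "location" ([row, column] in pixels: a listed point, or the origin of a listed thing).
The state is a dict: "time_s": time; "joints": joint angles; "joint_velocities": joint speeds; "joint_torque": joint torques, N m; "ee_pos": TCP position; "tool_rot": TCP orientation; "contact_force": force on the tool from outside, world axes, zero at the start; "moment": the same for the moment, N m; "finger_gap": opening from 0.0 (shut) to 1.0 (fully open).
Only numpy, scipy, OpenCV 4.12 (cv2) and the standard library are available. Lean on these libraries where they do the work, as an engineer would, in place of code of your own. Each camera call takes 0.05 s, during which the arm holds its last target. There are 200 camera calls.

## Working session

There is one attempt and no reset: what is moved stays moved. The work goes in short steps, each a Python script; the robot and the scene stay as the last script left them, time stands still between calls to the robot, and variables do not carry over. Pictures are saved under pics/ and viewed, about 12 in all and at most 16, crops included, and the job is handed in when it is done.

```bash
mkdir -p pics
cat > h.py <<'E'
from station import *
import numpy as np, cv2
N=["large_handwheel","small_handwheel","impeller","grease_cup","blue_tray","green_tray","yellow_tray","feeler_gauge","flange_spanner"]
def w2p(f,P):
    R=cv2.Rodrigues(np.array(f["rvec"],float))[0]; c=R@np.array(P,float)+np.array(f["tvec"],float).ravel()
    s=c[:2]/c[2]; s=s*(1+f["k1"]*(s@s)); K=np.array(f["mtx"]); return s*[K[0,0],K[1,1]]+[K[0,2],K[1,2]]
def p2w(f,rc,z):
    K=np.array(f["mtx"]); d=(np.array([rc[1],rc[0]],float)-[K[0,2],K[1,2]])/[K[0,0],K[1,1]]; s=d.copy()
    for _ in range(30): s=d/(1+f["k1"]*(s@s))
    R=cv2.Rodrigues(np.array(f["rvec"],float))[0]; o=-R.T@np.array(f["tvec"],float).ravel(); r=R.T@np.append(s,1)
    return o+r*(z-o[2])/r[2]
E
python3 - <<'E'
from h import *
for n in ("top","side"):
    f=grab_frame(n); cv2.imwrite(f"pics/{n}0.png",cv2.resize(f["frame"],(800,600)))
    R=cv2.Rodrigues(np.array(f["rvec"],float))[0]; print(n,"cam",(-R.T@np.array(f["tvec"],float).ravel()).round(3))
    for q in N:
        print(q,[(round(d["score"],2),np.round(d["location"],1).tolist(),p2w(f,d["location"],0).round(3)[:2].tolist()) for d in place_of(f,q)])
E
```

```text
top cam [0.202 0.003 1.494]
large_handwheel [(0.85, [212.2, 378.9], [0.461, -0.317])]
small_handwheel [(0.78, [224.2, 222.3], [0.426, 0.167])]
impeller [(0.78, [218.9, 326.0], [0.44, -0.152])]
grease_cup [(0.86, [250.1, 248.2], [0.345, 0.087]), (0.71, [265.0, 336.3], [0.299, -0.18]), (0.5, [223.1, 275.7], [0.428, 0.003])]
blue_tray [(0.96, [159.0, 354.9], [0.631, -0.248]), (0.5, [198.8, 416.7], [0.502, -0.438])]
green_tray [(0.33, [215.0, 379.3], [0.452, -0.318])]
yellow_tray [(0.56, [161.9, 276.0], [0.622, 0.001])]
feeler_gauge [(0.68, [221.5, 184.1], [0.434, 0.285])]
flange_spanner [(0.94, [197.4, 417.7], [0.507, -0.442])]
side cam [0.205 0.814 0.723]
large_handwheel [(0.79, [152.6, 301.0], [0.452, -0.317]), (0.54, [155.4, 241.9], [0.616, -0.248])]
small_handwheel [(0.76, [268.3, 255.3], [0.432, 0.172])]
impeller [(0.95, [183.2, 297.7], [0.423, -0.162])]
grease_cup [(0.67, [252.5, 305.8], [0.338, 0.092]), (0.65, [189.3, 340.5], [0.306, -0.17]), (0.64, [217.7, 279.0], [0.431, -0.007]), (0.54, [209.6, 321.7], [0.336, -0.07])]
blue_tray [(0.88, [156.9, 236.8], [0.627, -0.236]), (0.7, [130.4, 290.4], [0.518, -0.437]), (0.54, [182.3, 294.8], [0.432, -0.164])]
green_tray [(0.92, [277.8, 165.5], [0.607, 0.258])]
yellow_tray [(0.94, [203.5, 208.0], [0.621, -0.006])]
feeler_gauge [(0.8, [311.6, 235.9], [0.431, 0.296]), (0.7, [271.3, 255.6], [0.429, 0.181]), (0.38, [204.5, 209.9], [0.614, -0.004])]
flange_spanner [(0.72, [127.5, 290.1], [0.524, -0.455])]
```

View pics/top0.png

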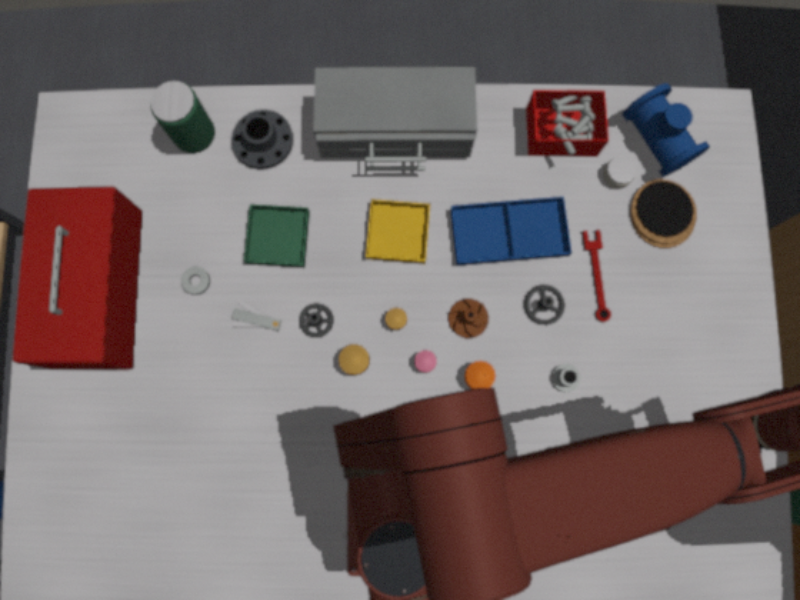

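View pics/side0.png

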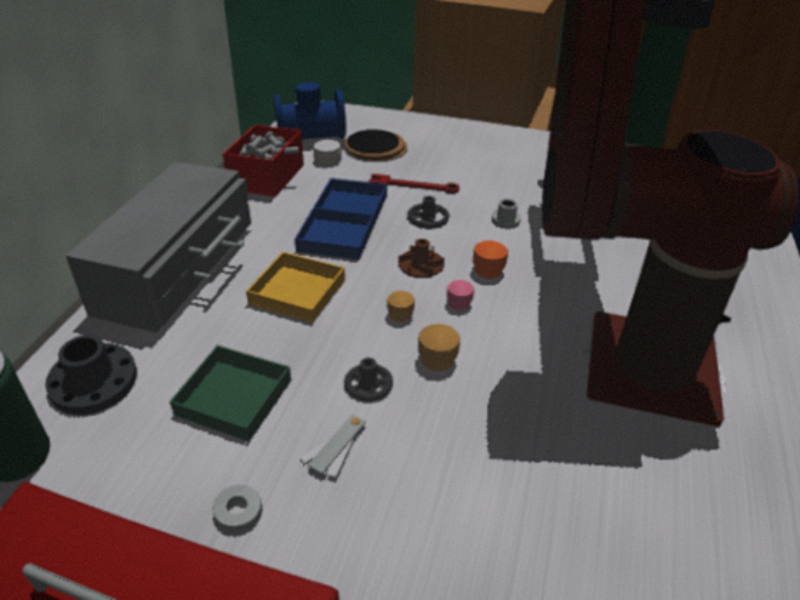

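The target cup is the small brass one at (395,319) in the 800×600 top picture. The larger brass, pink and orange cups are decoys. Next I'll fit the positions and overlay them on both views.

```bash
cat > fit.py <<'E'
from h import *
from scipy.optimize import least_squares
fs={n:grab_frame(n) for n in ("top","side")}
g={"large_handwheel":(.457,-.317),"small_handwheel":(.429,.17),"impeller":(.432,-.157),"grease_cup":(.43,-.002),"blue_tray":(.63,-.243),"green_tray":(.607,.258),"yellow_tray":(.621,-.003)}
E={}
for q,p in g.items():
    obs=[]
    for n,f in fs.items():
        for d in place_of(f,q)+([] if 'tray' in q else []):
            w=p2w(f,d["location"],0)[:2]
            if np.hypot(*(w-p))<.03: obs.append((n,w.round(4).tolist(),d["score"]));break
    E[q]=np.mean([o[1] for o in obs],0) if obs else np.array(p); print(q,E[q].round(4),obs)
# yaw of trays from colour in top view: rim rectangle
f=fs["top"]; hsv=cv2.cvtColor(f["frame"],cv2.COLOR_BGR2HSV)
for q,(lo,hi) in {"blue_tray":(105,118),"green_tray":(60,95),"yellow_tray":(18,30)}.items():
    m=cv2.inRange(hsv,(lo,90,40),(hi,255,255)); u,v=w2p(f,[*E[q],.015]).astype(int)
    k=np.zeros_like(m); k[v-45:v+45,u-60:u+60]=m[v-45:v+45,u-60:u+60]
    c=max(cv2.findContours(k,cv2.RETR_EXTERNAL,cv2.CHAIN_APPROX_NONE)[0],key=cv2.contourArea)
    W=np.array([p2w(f,(r,cc),.03)[:2] for cc,r in c[:,0]],np.float32); print(q,cv2.minAreaRect(W))
np.save("E.npy",E,allow_pickle=True)
yaw={"blue_tray":np.radians(-4)} 
dim={"large_handwheel":[(.045,.006),(.013,.046)],"small_handwheel":[(.038,.006),(.013,.046)],"impeller":[(.044,.005),(.014,.05)],"grease_cup":[(.023,.036),(.019,0)]}
t=np.linspace(0,2*np.pi,60)
out=[]
for n,f in fs.items():
    im=cv2.resize(f["frame"],None,fx=3,fy=3,interpolation=cv2.INTER_CUBIC)
    for q,D in dim.items():
        for r,z in D:
            pts=np.array([w2p(f,[E[q][0]+r*np.cos(a),E[q][1]+r*np.sin(a),z])*3 for a in t]).astype(int); cv2.polylines(im,[pts],True,(255,255,0),1)
    out.append(im)
for q in ():pass
a=out[0][540:820,600:1240]; b=out[1][420:860,680:1040]
cv2.imwrite("pics/ovt.png",a); cv2.imwrite("pics/ovs.png",b)
E
python3 fit.py
```

```text
large_handwheel [ 0.451  -0.3188] [('top', [0.4499, -0.3197], 0.96), ('side', [0.4522, -0.3179], 0.6)]
small_handwheel [0.4312 0.1663] [('top', [0.4277, 0.1626], 0.73), ('side', [0.4346, 0.17], 0.77)]
impeller [ 0.4349 -0.1567] [('top', [0.446, -0.1535], 0.57), ('side', [0.4238, -0.1599], 0.58)]
grease_cup [ 0.43   -0.0016] [('top', [0.4294, -0.0018], 0.6), ('side', [0.4306, -0.0013], 0.89)]
blue_tray [ 0.6236 -0.2386] [('top', [0.6221, -0.2417], 0.63), ('side', [0.625, -0.2356], 0.76)]
green_tray [0.6067 0.2547] [('top', [0.5988, 0.2545], 0.55), ('side', [0.6146, 0.2549], 0.77)]
yellow_tray [ 0.6227 -0.0049] [('top', [0.6163, -0.0013], 0.92), ('side', [0.6291, -0.0085], 0.78)]
blue_tray ((0.6168333888053894, -0.24911566078662872), (0.12999822199344635, 0.24950101971626282), 4.724680423736572)
green_tray ((0.6071237325668335, 0.25608962774276733), (0.12646403908729553, 0.12696245312690735), 85.83236694335938)
yellow_tray ((0.6165590882301331, -0.005088940262794495), (0.13103775680065155, 0.13274161517620087), 84.77909088134766)
```

View pics/ovt.png

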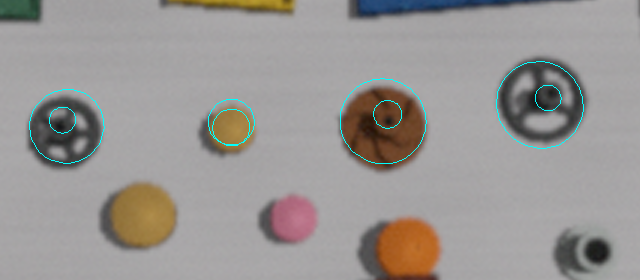

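View pics/ovs.png

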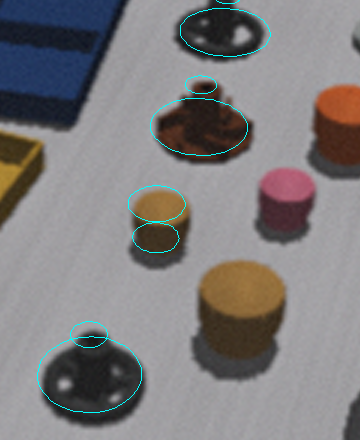

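```bash
cat > pp.py <<'E'
from h import *
def ori(jaw,s):
    x=np.array([0,0,-1.]); y=s*np.array(jaw,float); return np.c_[x,y,np.cross(x,y)]
def best(p,jaw):
    j0=np.array(state()["joints"]); c=[]
    for s in (1,-1):
        j=solve_ik(p,ori(jaw,s))
        if j is not None: c.append((abs(np.array(j)-j0).max(),s))
    return ori(jaw,min(c)[1])
HI=.22
def pick(xy,zg,pre,N=35):
    z=zg+.051; grip(pre,20)
    R=best([*xy,HI],(1,0,0)); move_to([*xy,HI],R)
    move_straight([*xy,z+.03]); hit=move_straight([*xy,z],v=.06,guard=10)
    zz=state()["ee_pos"][2]; grip(0,N); g=state()["finger_gap"]
    f0=state()["contact_force"][2]; move_straight([*xy,HI],v=.12); s=state()
    print("pick hit",hit,"z",round(zz,4),"gap mm",g*87,s["finger_gap"]*87,"dF",round(s["contact_force"][2]-f0,2),"t",s["time_s"]); return zz
def place(xy,zz,opn):
    R=best([*xy,HI],(0,1,0)); move_to([*xy,HI],R)
    move_straight([*xy,zz+.014],v=.12); sleep(.3)
    hit=move_straight([*xy,zz-.001],v=.02,guard=4); s=state()
    print("place hit",hit,"z-zpick",round(s["ee_pos"][2]-zz,4),"gap",s["finger_gap"]*87)
    grip(opn,10); sleep(.2); move_straight([*xy,HI],v=.12); print("t",state()["time_s"])
th=np.radians(4.7); B=np.array([.620,-.245]); d=.0615*np.array([-np.sin(th),np.cos(th)])
E
python3 - <<'E'
from pp import *
z=pick((.451,-.319),.036,.7); place(B-d,z,.65)
f=grab_frame("top"); cv2.imwrite("pics/t1.png",cv2.resize(f["frame"][120:260,120:450],None,fx=2.4,fy=2.4))
E
```

```text
pick hit False z 0.0867 gap mm 24.839477511198886 25.211417581187213 dF -3.91 t 7.4417
place hit True z-zpick 0.0046 gap 25.22333024060678
t 12.925
```

View pics/t1.png

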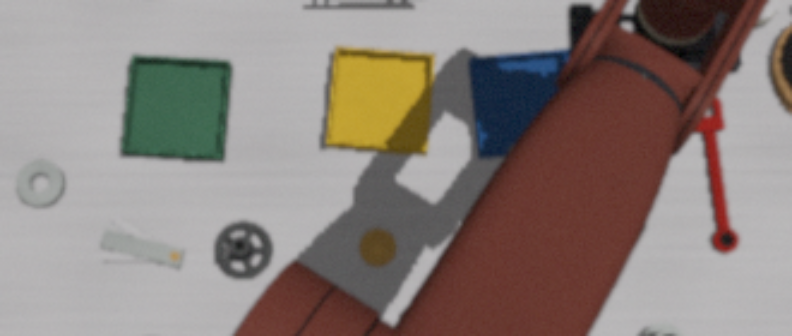

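The large wheel gripped at about 25 mm and touched down 4.6 mm above its pick height, as expected for the tray floor. The arm hides its bay in this picture, and the spanner and gauge look undisturbed. On to the other three.

Run:
```python
from pp import *
def ok(lo): 
    g=state()["finger_gap"]*87; assert g>lo,g
z=pick((.431,-.157),.039,.7); ok(22); place((.607,.255),z,.65)
z=pick((.424,-.002),.025,1.0); ok(38); place((.618,-.004),z,.85)
z=pick((.427,.165),.036,.7); ok(20); place(B+d,z,.65)
R=np.array(state()["tool_rot"]); move_to([.15,-.55,.3],best([.15,-.55,.3],(1,0,0)))
for n in ("top","side"):
    f=grab_frame(n); c=f["frame"][110:260,120:450] if n=="top" else f["frame"][90:350,100:360]
    cv2.imwrite(f"pics/{n}2.png",cv2.resize(c,None,fx=2.3,fy=2.3,interpolation=cv2.INTER_CUBIC))
    for q in N: print(n,q,[(round(x["score"],2),p2w(f,x["location"],.004 if q in N[:4] else 0).round(3)[:2].tolist()) for x in place_of(f,q)])
print(state()["time_s"])
```

```text
pick hit False z 0.0898 gap mm 26.90792814286045 27.328667516379237 dF -7.24 t 18.1917
place hit True z-zpick 0.0043 gap 27.440645060637074
t 23.9917
pick hit False z 0.0757 gap mm 44.75172009707135 44.45498375857647 dF -3.25 t 29.7
place hit True z-zpick 0.0045 gap 44.94101597439828
t 35.4417
pick hit False z 0.0867 gap mm 24.751018252921913 25.037655964407918 dF -4.66 t 41.1333
place hit True z-zpick 0.0044 gap 25.353685035890514
t 46.8333
top large_handwheel [(0.63, [0.62, -0.305])]
top small_handwheel [(0.86, [0.623, -0.187])]
top impeller [(0.55, [0.61, 0.26]), (0.39, [0.626, -0.253])]
top grease_cup [(0.92, [0.334, 0.089]), (0.59, [0.299, -0.173]), (0.47, [0.622, -0.013])]
top blue_tray [(0.72, [0.625, -0.246]), (0.22, [0.616, -0.302])]
top green_tray [(0.87, [0.601, 0.259])]
top yellow_tray [(0.84, [0.619, -0.01])]
top feeler_gauge []
top flange_spanner [(0.77, [0.513, -0.451]), (0.23, [0.618, -0.3])]
side large_handwheel [(0.71, [0.613, -0.305])]
side small_handwheel [(0.88, [0.63, -0.174])]
side impeller [(0.62, [0.6, 0.249]), (0.34, [0.619, -0.187])]
side grease_cup [(0.9, [0.337, 0.093]), (0.88, [0.298, -0.161]), (0.86, [0.33, -0.072]), (0.55, [0.63, -0.005])]
side blue_tray [(0.89, [0.619, -0.239])]
side green_tray [(0.66, [0.609, 0.264])]
side yellow_tray [(0.92, [0.617, 0.003])]
side feeler_gauge []
side flange_spanner [(0.79, [0.518, -0.443])]
49.975
```

View pics/top2.png

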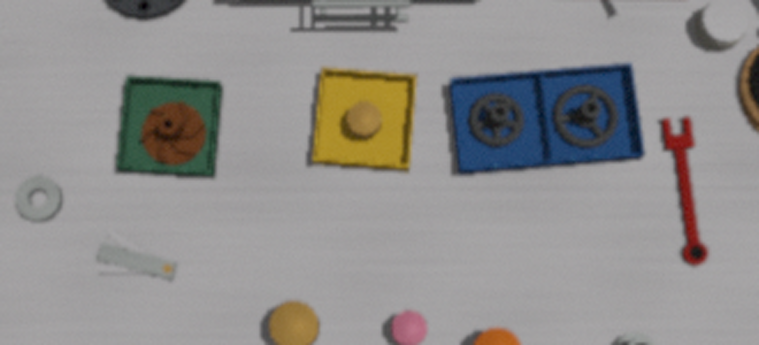

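View pics/side2.png

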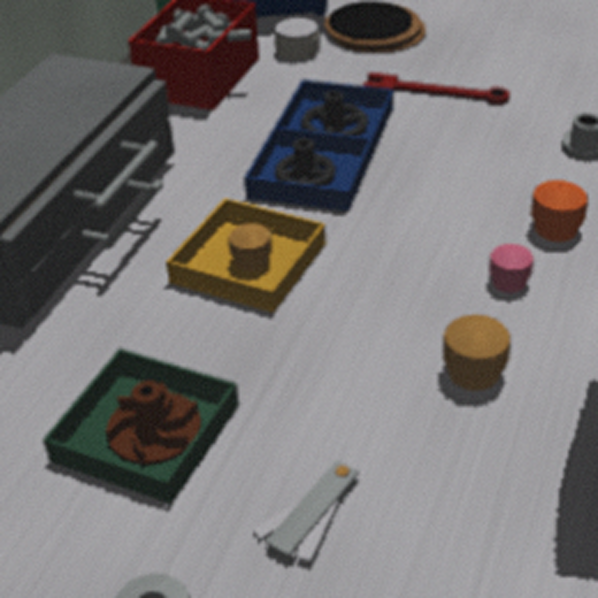

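Both views show all four spares flat in the right trays, with the impeller at most about 10 mm off centre. The spanner and gauge haven't visibly moved, and the arm is clear.

```bash
python3 -c "
from station import *
sign_off()"
```

```text
the job is handed in; nothing more can be done
```

All four spares are in their trays and the job is handed in; the arm finished at about 50 s of the 128 s allowed. The impeller is in green, the small brass cup in yellow, the large handwheel in the −y blue bay and the small handwheel in the +y bay.

- **Grasps and set-down:** Grip widths of about 25, 27, 45 and 25 mm matched the bosses, hub and cap. Each part was lowered slowly until it touched, 4.3–4.6 mm above its pick height, as expected for the 4 mm tray floor.
- **Final pictures:** Both views show every part flat or upright, within about 10 mm of its bay or tray centre by eye. The networks' position estimates stay within about 15 mm of the places I aimed for.
- **Spanner and gauge:** The spanner was found in both views, within about 12 mm of its first reading, which is normal scatter for these networks. They did not find the gauge in the last two pictures, so for it I relied on looking: it lies where it did before.
- **Disagreements:** The first estimates for the cup, impeller and small wheel were 4–8 mm off in the overlay, so I corrected those by eye before picking. The two views also differed by up to about 15 mm on tray centres.

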